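# Close the hall lantern's battery tube with its bayonet cap

### The arm

A 6-joint arm with a two-finger parallel gripper is mounted at the origin on the work surface. World frame = base frame: x ahead of the robot, y to its left, z up, the work surface at z = 0. Lengths are in m, angles in rad, forces in N, time in s.
With the tool pointing down it reaches from about 0.425 to 0.95 m from the base axis. Payload 3.5 kg.
Tool frame: the origin (TCP) lies on the centre line of the jaws, within the pads' length; the fingertips stand 14 mm ahead of it and the grasp point (between the pads) lies 5 mm behind it (tips_ahead is the distance from the TCP to the fingertips, in m); y points along the fingers, z is the direction in which the jaws open and shut, and the axes are right-handed (so a half turn about y gives the same grasp; the last joint's range is limited). The gripper opens to 85 mm and grips with 20 to 120 N. Pads are 22 mm wide; open, the fingers measure 114 mm over their backs; the gripper's body (76 mm by 85 mm) begins 54 mm behind the grasp point. The pads swing forward as they close: fully open they stand 13 mm farther back than shut.
Start: joints at [-1.458, 0.286, 1.577, -0, 1.279, -0.15], TCP at [0.175, -0.652, 0.245] pointing down, gripper open.
Joint ranges: [-2.77, 2.77], [-0.9, 2.22], [0.21, 2.48], [-1.53, 4.67], [0.24, 2.81], [-2.84, 2.84]. Speed limits (rad/s): [2.79, 2.79, 3.14, 3.14, 3.14, 3.14].

### API

Orientations are given as a unit quaternion [x, y, z, w].
In Python, from plant import get_state, read_camera, sign_off, tips_ahead gives the robot as it stands.
- The arm moves only by the tool send_rows, never from a script. Its argument "plan" is a list of rows, each a list of 2 entries, a list of its own where there are three numbers: the shift along the tool's x, y, z in units of 12 cm (1.0 is 12 cm), then the turn, a rotation vector about the tool's x, y, z in units of 360 degrees (1.0 is 360 degrees). In form: [[[tx, ty, tz], [rx, ry, rz]], ...]. A call has 1 to 12 rows; each row shifts and turns the commanded pose from where the row before left it, along the tool's axes as they then stand; what a row does not reach is not made up. A row lasts 1/10 s, in which the tool goes at most 50 mm and 8.59 degrees, less where a joint would pass 70% of its speed; a pose out of reach is approached as far as the arm can. A call with a number of a shift or a turn outside -1 to 1 is refused whole. A call with a gripper value outside its range is refused whole. "gripper" is the closure, from 0 (fully open) to 1 (shut), set as the call begins (left out, the last holds). The fingers move at their own pace and stop on an object; "grip_force" is the grip in N (left out, the last holds). Time passes only in rows, so rows that do not move let the fingers close. It gives the time, the measured TCP pose, the force and the opening at its end, in the units of the state.
- get_state(): the state, without advancing time (a new reading comes with each control period).
- read_camera(name): name is "scene" or "top" or "wrist"; returns a dict with "img" (420x560x3 uint8, blue, green, red), "fx", "fy", "cx", "cy" (pixels), "world_from_camera" (4x4, takes a point from camera to world coordinates); the wrist camera has in their place "mount" (4x4, takes a point from camera to tool coordinates, whose origin is the TCP and whose axes are the tool frame's). Camera axes: x right, y down, z forward; pixel columns grow to the right and rows downward; lengths in m; the calibration is good to about 2 mm. A picture is of the moment at which its call begins: read the wrist's pose just before it. There is no depth.
- sign_off(): hands the job in, once; it reports no verdict.
The state is a dict: "time": time; "qpos": joint angles; "dq": joint speeds; "joint_efforts": joint torques, N m; "eef_pos": TCP position; "tcp_rot": TCP orientation; "contact_force": force on the tool from outside, world axes, zero at the start; "wrist_torque": the same for the moment, N m; "opening": opening from 0.0 (shut) to 1.0 (fully open).
Only numpy, scipy, OpenCV 4.12 (cv2) and the standard library are available. Lean on these libraries where they do the work, as an engineer would, in place of code of your own. Each camera call takes 0.05 s, during which the arm holds its last target. There are 200 camera calls.

### The job

Close the battery tube of the lantern on the hall table with the loose cap: put the cap in the mouth, find the two slots by feel, push it down against the spring, twist it clockwise to its stop and let it rise into its notches, so that it stays locked when you let go. Be gentle: stop turning as soon as you feel the stop, never load the cap against the lantern with more than 50 N in all (push and twist together), and leave the spray can, sunglasses and tape measure where they are.

Things in the scene. Friction and masses are not known exactly. Their poses are not given: they have to be found in the camera images.
- lantern: Grey hand lantern stood on its lens in a square wooden stand (150 x 150 x 12 mm); it does not move. Origin: on the table on the tube's axis, z up. Black head, radius 60 mm, to z = 42 mm; grey tube, outer radius 38 mm, to z = 120 mm, its round mouth open upward. A black handle on its +y side reaches 78 mm from the axis, up to z = 112 mm.
- mouth (a point): Centre of the mouth, level with the flat top of its aluminium collar, 120 mm above the table; axes as the lantern's. Collar: bore radius 22.5 mm, outer 34 mm, with two opposite entry slots 10.5 mm wide cut down through it. They lie along the lantern's +x and -x, give or take up to 0.35 rad (see or feel it). The collar does not turn; pressed down it gives 1 mm per 4 N.
- ledge (a point): Point on the axis 10 mm below the mouth, the underside of the collar's ledge. Clockwise (from above) of each slot comes the ledge, 10 mm thick, then the notch, where it is only 5 mm thick, then a solid stop. Mid-slot to mid-notch is a turn of 0.87 rad; the stop is met at about 0.92 rad. Counter-clockwise of the slot is solid metal.
- spring (a point): Point on the axis 7 mm below the mouth: the flat top of the battery cell (radius 17 mm) in the tube while the spring under it is free (this point does not move with it). The cell starts to yield at 1.8 N and takes 0.6 N more per mm: about 7 N with the cap locked, about 11 N with it pressed right in.
- cap: The cap, about 90 g, upright on the table. Origin: centre of its underside, z up. Grey plug of radius 21 mm with bevelled lower rim; black flange of radius 25.5 mm from z = 24 to 30 mm. Origin below the mouth: 5 mm with the lugs resting on the collar, 8 mm loose in the slots, 21 mm when the lugs clear the ledge, 24 mm when the flange meets the collar, 16 mm locked.
- cap_lugs (a point): Point on the cap's axis, 8 mm above its underside, at mid-height of its two opposite steel lugs along the cap's +x and -x: 8 mm wide, 6 mm high, reaching to radius 27 mm. Axes as the cap's. When the lugs meet a stop, each 0.1 N m of twist adds about 4 N of contact force to that of the push.
- cap_bar (a point): Centre of the cap's upright black grip bar, 43 mm above its underside. The bar is 46 mm long (along x, in line with the lugs), 12 mm thick (along y) and 26 mm high, standing on the flange. Axes as the cap's.
- can: Spray can, 56 mm across, 190 mm high; origin under its centre. A bystander.
- glasses: Sunglasses, about 130 mm wide (y) and 125 mm deep (x), 40 mm high, lenses at the origin's side. A bystander.
- tape: Tape measure, 66 x 34 x 60 mm; origin under its centre. A bystander.
There are look-alikes about, which are no part of the job. There is more than one size of the cap; the one meant has the size given above.

How it is judged:
By the outcome, as a careful person would: the job done as asked, in the order asked, and still so for the second after the job is handed in, with the robot touching nothing.
It also fails if it takes over 67 s, if anything falls off the work surface, if the arm or the gripper's body presses on something with over 40 N, if the wrist force passes 120 N, or if a joint passes its speed limit or range.

## Working session

There is one attempt and no reset: what is moved stays moved. The work goes in short steps, Python scripts to look and compute and a tool call to move; the robot and the scene stay as the last step left them, time stands still between calls to the robot, and variables do not carry over. Pictures are saved under pics/ and viewed, about 8 in all and at most 12, crops included, and the job is handed in when it is done.

Besides the shell and the picture viewer there is one more tool, called after "Call:" as name(argument=value, ...) on one line, values as JSON. send_rows: Moves the arm, as the interface text tells. Its arguments: {"type":"object","properties":{"plan":{"type":"array"},"gripper":{"type":"number"},"grip_force":{"type":"number"}},"required":["plan"]}

```bash
mkdir -p pics; ls; cat > h.py <<'E'
import numpy as np,cv2
from plant import *
from scipy.spatial.transform import Rotation as R
np.set_printoptions(precision=4,suppress=True)
def snap(n,f,crop=None,k=1):
    s=get_state();c=read_camera(n);im=c['img']
    if crop: x0,y0,x1,y1=crop; im=im[y0:y1,x0:x1]
    im=cv2.resize(im,None,fx=k,fy=k,interpolation=cv2.INTER_CUBIC); cv2.imwrite('pics/'+f,im); return c,s
def W(c,s):
    if 'mount' in c:
        T=np.eye(4);T[:3,:3]=R.from_quat(s['tcp_rot']).as_matrix();T[:3,3]=s['eef_pos'];return T@c['mount']
    return np.array(c['world_from_camera'])
def ray(c,s,u,v,z):
    T=W(c,s);d=T[:3,:3]@np.array([(u-c['cx'])/c['fx'],(v-c['cy'])/c['fy'],1]);o=T[:3,3]
    return o+d*(z-o[2])/d[2]
def proj(c,s,p):
    q=np.linalg.inv(W(c,s))@np.append(p,1);return np.array([c['fx']*q[0]/q[2]+c['cx'],c['fy']*q[1]/q[2]+c['cy']])
E
python3 - <<'E'
from h import *
c,s=snap('top','top.png',None,1.42);print({k:v for k,v in c.items() if k!='img'});print(s,tips_ahead)
c,s=snap('scene','scene.png',None,1.42);print(np.array(c['world_from_camera']),c['fx'])
E
```

```text
pics
{'fx': 487.01133371064685, 'fy': 487.01133371064685, 'cx': 279.3953147419471, 'cy': 210.8935158395151, 'world_from_camera': array([[ 0.0124, -0.9937,  0.1111,  0.4054],
       [-0.9999, -0.0114,  0.0095,  0.0019],
       [-0.0082, -0.1112, -0.9938,  1.6358],
       [ 0.    ,  0.    ,  0.    ,  1.    ]])}
{'time': 0.0, 'qpos': array([-1.458 ,  0.2871,  1.5782,  0.    ,  1.2786, -0.15  ]), 'dq': array([ 0.0002, -0.0006,  0.0012,  0.0003, -0.0006,  0.003 ]), 'joint_efforts': array([ -0.0012, -40.5977, -29.2629,  -0.0002,   0.0058,   0.    ]), 'eef_pos': array([ 0.1753, -0.6512,  0.244 ]), 'tcp_rot': array([-0.0926,  0.7018, -0.7002,  0.0927]), 'contact_force': array([-1.2542, -0.8883, -0.0713]), 'wrist_torque': array([-0.018 , -0.0313, -0.0026]), 'opening': 0.9956081240168362} 0.014
[[-0.794   0.5218 -0.312   0.9229]
 [ 0.6079  0.6752 -0.4178  0.4802]
 [-0.0073 -0.5214 -0.8533  1.0892]
 [ 0.      0.      0.      1.    ]] 424.7474109641624
```

View pics/top.png

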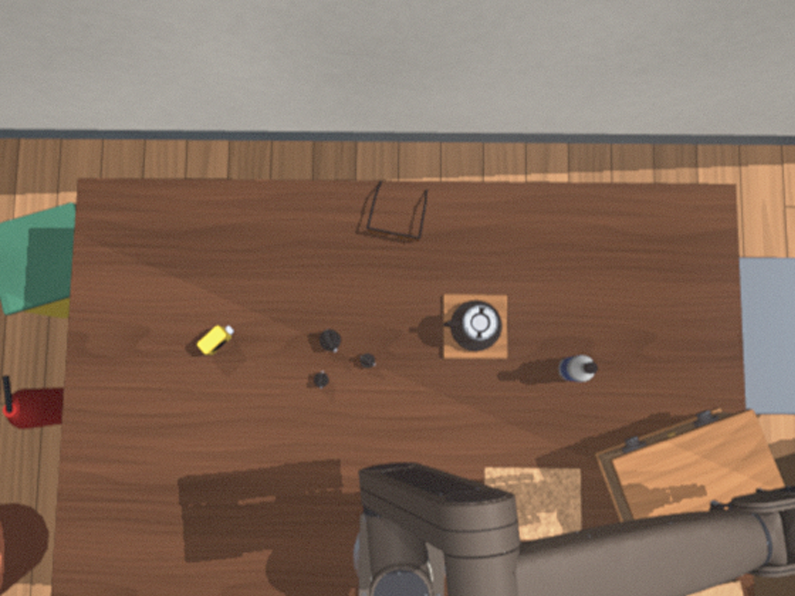

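View pics/scene.png

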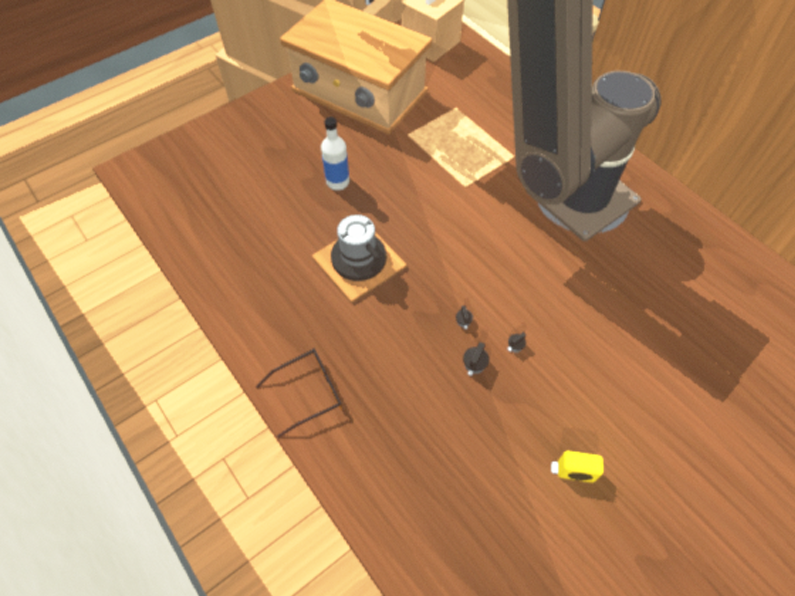

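The two views show three caps at top pixels (330,341), (367,360) and (321,380). The lantern is at (480,322), the can at (578,368), the glasses at (397,210) and the tape at (213,340). A 51 mm flange should span about 22 px in this view, which fits the big one at (330,341). I'll confirm it in a crop.

```bash
python3 - <<'E'
from h import *
c,s=snap('top','crop.png',(210,200,370,290),5)
k=1.42
for n,u,v,z in [('big',330,340,.05),('c2',367,359,.04),('c3',321,379,.04),('mouth',480,322,.12),('can',578,368,.1),('tape',213,340,.03)]:
    print(n,ray(c,s,u/k,v/k,z))
E
```

```text
big [0.4873 0.169  0.05  ]
c2 [0.4452 0.0839 0.04  ]
c3 [0.3982 0.1887 0.04  ]
mouth [ 0.5272 -0.167   0.12  ]
can [ 0.4296 -0.385   0.1   ]
tape [0.4851 0.4435 0.03  ]
```

View pics/crop.png

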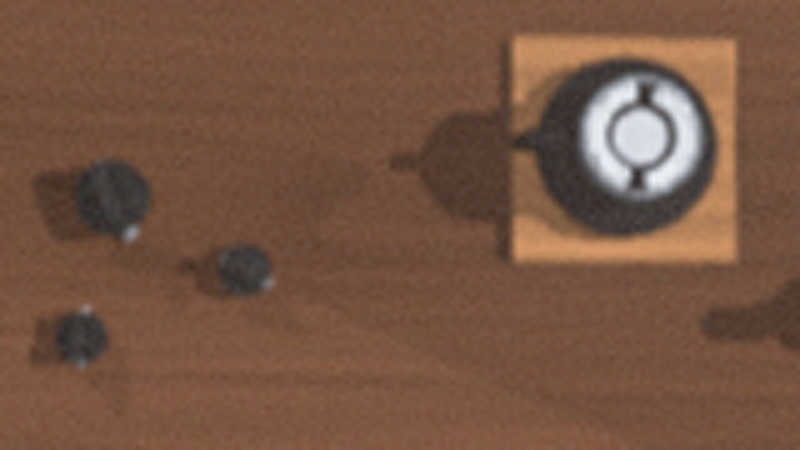

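The big cap's flange measures about 50 mm and the other two about 34 mm, so the big one at (112,197) in the crop (top view 330,341) is the one meant. The mouth's slots show dark at (646,95) and (637,180), so slot yaw is about -0.1 rad. A lug at (130,232) puts the bar yaw at about 0.48 rad.

```bash
cat >> h.py <<'E'
def delta(p0,R0,p1,R1=None):
    "tool-frame shift in units of 12cm, and turn in rev"
    d=R0.inv().apply(np.array(p1)-p0)/.12
    r=(R0.inv()*R1).as_rotvec()/(2*np.pi) if R1 is not None else 0
    return d,r
def down(a): # tool z (jaw axis) horizontal at yaw a, y down
    z=np.array([np.cos(a),np.sin(a),0]);y=np.array([0,0,-1.]);return R.from_matrix(np.c_[np.cross(y,z),y,z])
def yaw(r): z=r.as_matrix()[:,2];return np.arctan2(z[1],z[0])
E
python3 - <<'E'
from h import *
s=get_state();r=R.from_quat(s['tcp_rot']);print(r.as_matrix(),yaw(r))
c=read_camera('wrist');print(c['mount'],c['fx'],c['cx'],c['cy'])
p=s['eef_pos']
print(delta(p,r,[.42,-.30,.33]))
for g in (.475+np.pi/2,.475-np.pi/2): print(g,delta([.42,-.30,.33],r,[.46,.16,.25],down(g)))
E
```

```text
[[-0.9657 -0.0002  0.2598]
 [-0.2598  0.0019 -0.9657]
 [-0.0003 -1.     -0.0019]] -1.3079718375515692
[[-0.001   0.9659  0.259  -0.0656]
 [ 0.0007 -0.259   0.9659 -0.1279]
 [ 1.      0.0011 -0.0004 -0.0004]
 [ 0.      0.      0.      1.    ]] 317.84164465063816 280.1605884372115 207.38933783241768
(array([-2.7297, -0.7099, -2.2988]), 0)
2.0457963267948966 (array([-1.3176,  0.6738, -3.6138]), array([0.0001, 0.4662, 0.0004]))
-1.0957963267948965 (array([-1.3176,  0.6738, -3.6138]), array([ 0.0003, -0.0338, -0.0001]))
```

Call:
send_rows(plan=[[[-0.273,-0.071,-0.23],[0,0,0]],[[-0.273,-0.071,-0.23],[0,0,0]],[[-0.273,-0.071,-0.23],[0,0,0]],[[-0.273,-0.071,-0.23],[0,0,0]],[[-0.273,-0.071,-0.23],[0,0,0]],[[-0.273,-0.071,-0.23],[0,0,0]],[[-0.273,-0.071,-0.23],[0,0,0]],[[-0.273,-0.071,-0.23],[0,0,0]],[[-0.273,-0.071,-0.23],[0,0,0]],[[-0.273,-0.071,-0.23],[0,0,0]]], gripper=0)

```text
time: 1.2
eef_pos: [0.4206, -0.2985, 0.3308]
tcp_rot: [0.093, -0.701, 0.701, -0.093]
contact_force: [0.4, -0.9, -0.4]
opening: 0.999
```

Call:
send_rows(plan=[[[-0.12,0.061,-0.328],[0,-0.0031,0]],[[-0.12,0.061,-0.328],[0,-0.0031,0]],[[-0.12,0.061,-0.328],[0,-0.0031,0]],[[-0.12,0.061,-0.328],[0,-0.0031,0]],[[-0.12,0.061,-0.328],[0,-0.0031,0]],[[-0.12,0.061,-0.328],[0,-0.0031,0]],[[-0.12,0.061,-0.328],[0,-0.0031,0]],[[-0.12,0.061,-0.328],[0,-0.0031,0]],[[-0.12,0.061,-0.328],[0,-0.0031,0]],[[-0.12,0.061,-0.328],[0,-0.0031,0]],[[-0.12,0.061,-0.328],[0,-0.0031,0]],[[0,0,0],[0,0,0]]])

```text
time: 2.4
eef_pos: [0.4138, 0.1637, 0.2487]
tcp_rot: [-0.17, 0.687, -0.686, 0.169]
contact_force: [-0.2, -0.1, -0.1]
opening: 1.0
```

```bash
python3 - <<'E'
from h import *
c,s=snap('wrist','w1.png',None,1.42);print(s['eef_pos'],s['qpos'],yaw(R.from_quat(s['tcp_rot'])),s['time'],proj(c,s,[.487,.169,.056])*1.42)
E
```

```text
[0.4138 0.1637 0.2487] [ 0.1471 -0.2461  2.1116  0.0015  1.2786  1.2337] -1.0870670262649673 2.4 [442.1305 170.5544]
```

View pics/w1.png

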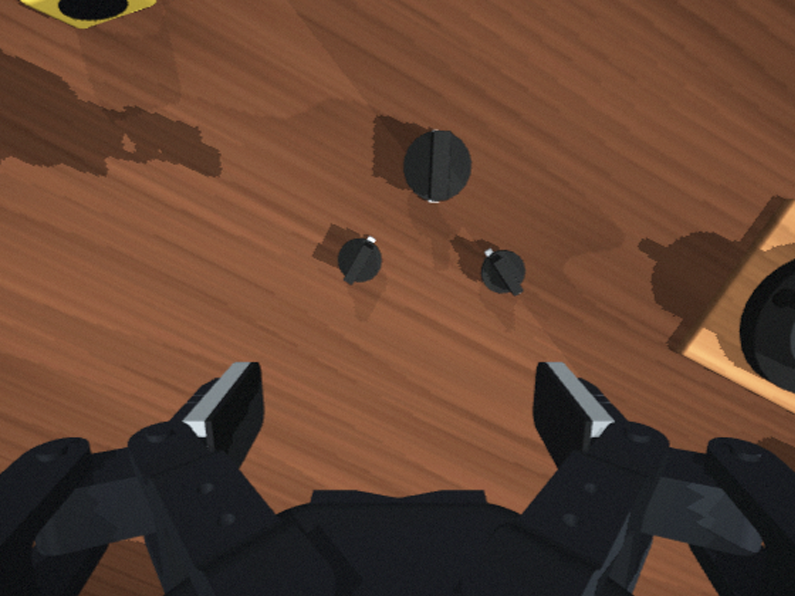

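The wrist view shows the big cap at (438,165), its bar almost vertical in the image, with the top running from about (440,131) to (438,199). The small caps are at (360,260) and (503,271).

```bash
python3 - <<'E'
from h import *
c,s=snap('wrist','w2.png',(260,70,360,160),8);k=1.42
a=ray(c,s,440/k,131/k,.056);b=ray(c,s,438/k,199/k,.056);print(a,b,(a+b)/2,np.linalg.norm(a-b),np.arctan2(*(a-b)[1::-1]))
l=ray(c,s,404/k,165/k,.03);r=ray(c,s,471/k,165/k,.03);print(l,r,(l+r)/2,np.linalg.norm(l-r))
E
```

```text
[0.5097 0.1805 0.056 ] [0.47  0.16  0.056] [0.4898 0.1702 0.056 ] 0.04470354790124096 0.47612651707329745
[0.4796 0.1915 0.03  ] [0.5026 0.1477 0.03  ] [0.4911 0.1696 0.03  ] 0.04950538723798296
```

View pics/w2.png

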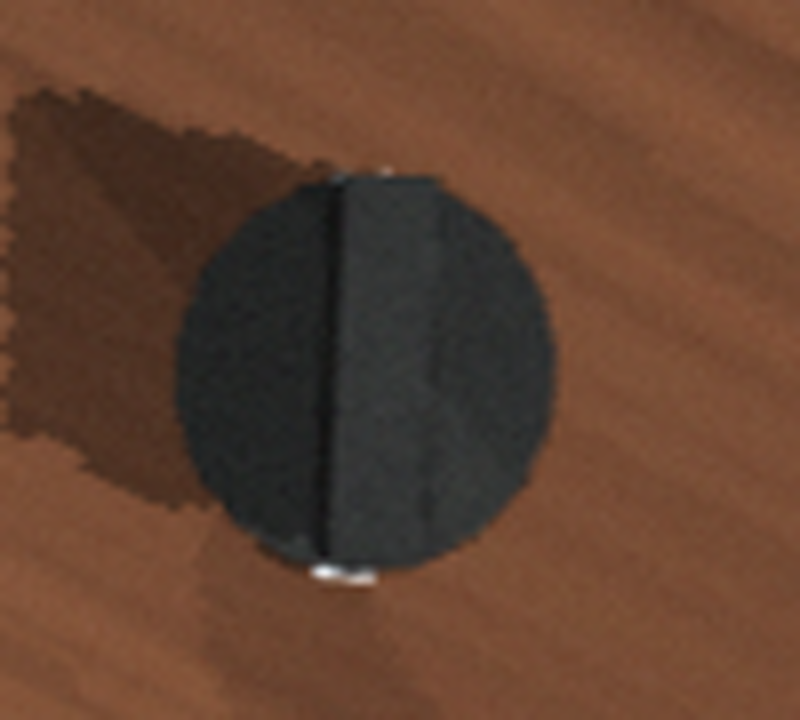

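```bash
python3 - <<'E'
from h import *
s=get_state();c=read_camera('wrist')
f=lambda u,v,z:ray(c,s,260+u/8,70+v/8,z)
a=f(391,180,.056);b=f(377,562,.056);m=(a+b)/2;ang=np.arctan2(*(a-b)[1::-1]);print(m,np.linalg.norm(a-b),ang)
fl=f(367,372,.03);print(fl)
r=R.from_quat(s['tcp_rot']);t=(m+fl)/2;t[2]=.12
print(t,delta(s['eef_pos'],r,t,down(ang-np.pi/2)), 'down',(.12-.046)/.12)
E
```

```text
[0.49   0.1697 0.056 ] 0.044666349044838835 0.4653222450049136
[0.4906 0.1701 0.03  ]
[0.4903 0.1699 0.12  ] (array([-0.592 ,  1.08  ,  0.2205]), array([-0.    ,  0.0023,  0.0001])) down 0.6166666666666667
```

Call:
send_rows(plan=[[[-0.148,0.27,0.055],[0,0.0023,0]],[[-0.148,0.27,0.055],[0,0,0]],[[-0.148,0.27,0.055],[0,0,0]],[[-0.148,0.27,0.055],[0,0,0]],[[0,0.2,0],[0,0,0]],[[0,0.2,0],[0,0,0]],[[0,0.11,0],[0,0,0]],[[0,0.1,0],[0,0,0]],[[0,0,0],[0,0,0]],[[0,0,0],[0,0,0]]])

```text
time: 3.55
eef_pos: [0.4917, 0.1681, 0.048]
tcp_rot: [0.161, -0.688, 0.688, -0.162]
contact_force: [-0.1, -0.4, 0.3]
opening: 0.997
```

Call:
send_rows(plan=[[[0,0,0],[0,0,0]],[[0,0,0],[0,0,0]],[[0,0,0],[0,0,0]],[[0,0,0],[0,0,0]],[[0,0,0],[0,0,0]],[[0,0,0],[0,0,0]],[[0,0,0],[0,0,0]],[[0,0,0],[0,0,0]],[[0,0,0],[0,0,0]],[[0,0,0],[0,0,0]]], gripper=1, grip_force=60)

```text
time: 4.55
eef_pos: [0.491, 0.1684, 0.0472]
tcp_rot: [-0.162, 0.688, -0.688, 0.162]
contact_force: [-0.1, -0.1, 0.4]
opening: 0.126
```

```bash
python3 - <<'E'
from h import *
c,s=snap('wrist','w3.png',None,1.42);r=R.from_quat(s['tcp_rot']);print(s['eef_pos'],s['qpos'],yaw(r),s['time'],s['contact_force'],s['opening']*85)
E
```

```text
[0.491  0.1684 0.0472] [0.1346 0.2065 2.0805 0.0002 0.8548 1.2428] -1.1082705296739652 4.55 [-0.0693 -0.103   0.3794] 10.73781174563718
```

View pics/w3.png

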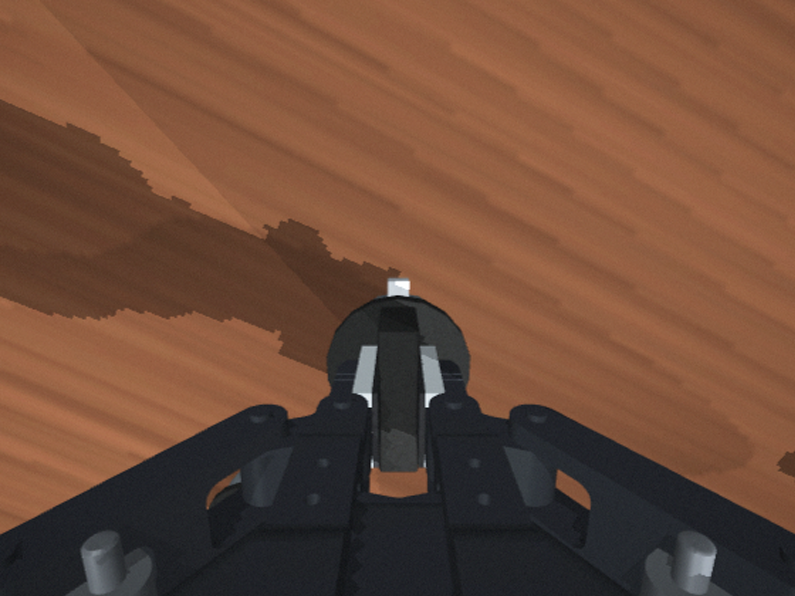

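The cap is held squarely: bar top from (398,308) to (398,470), lug visible at (398,288). Next I lift and go to a view of the mouth.

Call:
send_rows(plan=[[[0,-0.281,0],[0,0.0113,0]],[[0,-0.281,0],[0,0.0113,0]],[[0,-0.281,0],[0,0.0113,0]],[[0,-0.281,0],[0,0.0113,0]],[[0,-0.281,0],[0,0.0113,0]],[[0,-0.281,0],[0,0.0113,0]],[[0,-0.281,0],[0,0.0113,0]],[[0,-0.281,0],[0,0.0113,0]],[[0,0,0],[0,0,0]]])

```text
time: 5.5
eef_pos: [0.4933, 0.1685, 0.3231]
tcp_rot: [0.041, 0.707, -0.705, -0.034]
contact_force: [-0.2, 0.6, -0.7]
opening: 0.124
```

Call:
send_rows(plan=[[[-0.146,0,0.333],[0,0,0]],[[-0.146,0,0.333],[0,0,0]],[[-0.146,0,0.333],[0,0,0]],[[-0.146,0,0.333],[0,0,0]],[[-0.146,0,0.333],[0,0,0]],[[-0.146,0,0.333],[0,0,0]],[[-0.146,0,0.333],[0,0,0]],[[-0.146,0,0.333],[0,0,0]],[[0,0,0],[0,0,0]],[[0,0,0],[0,0,0]]])

```text
time: 6.5
eef_pos: [0.5962, -0.1651, 0.3147]
tcp_rot: [0.037, 0.707, -0.706, -0.039]
contact_force: [1.1, 0.0, -0.5]
opening: 0.125
```

```bash
python3 - <<'E'
from h import *
c,s=snap('wrist','w4.png',None,1.42);r=R.from_quat(s['tcp_rot']);print(s['eef_pos'],s['qpos'],yaw(r),s['time'],s['contact_force'],s['wrist_torque'],s['opening']*85)
# cap centre in tool frame from far and near ends of bar top (tool y = -.0088 ) in w3
T=c['mount'];k=1.42
for u,v in((398,308),(398,470)):
    d=T[:3,:3]@np.array([(u/k-c['cx'])/c['fx'],(v/k-c['cy'])/c['fy'],1]);o=T[:3,3];print(o+d*(-.0088-o[1])/d[1])
print(proj(c,s,[.5272,-.167,.12]))
E
```

```text
[ 0.5962 -0.1651  0.3147] [-0.434   0.1205  1.6433  0.0003  1.3813  1.2436] -1.6776313321260987 6.5 [ 1.0732  0.035  -0.4661] [ 0.0332  0.0305 -0.0404] 10.632269454761815
[-0.0296 -0.0088 -0.0004]
[ 0.022  -0.0088 -0.0004]
[289.3984 248.6608]
```

View pics/w4.png

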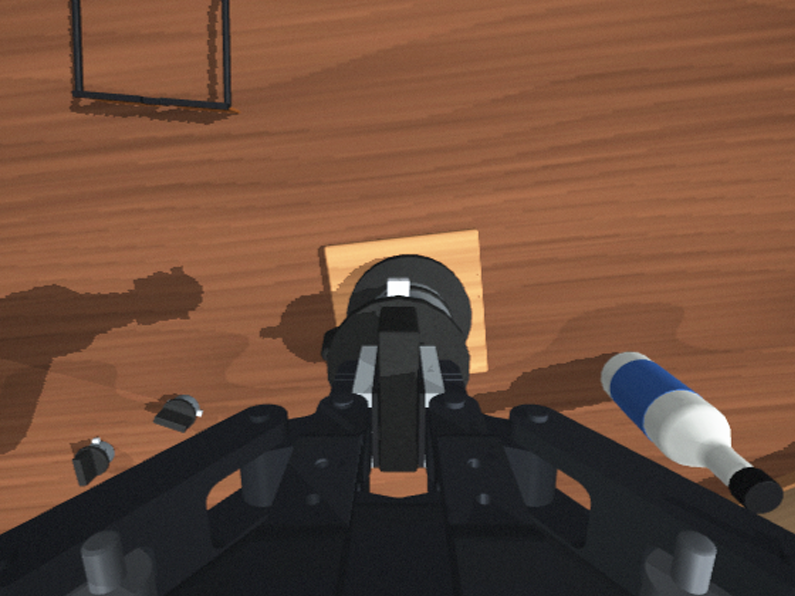

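The camera sits on the outer side, so the cap hides the mouth. I'll shift the TCP back toward the base for a clear view. In this picture the bar's dark outer end face runs from 308 to 331, so the bar top runs from -22 to +22 mm and the cap is centred on the TCP.

Call:
send_rows(plan=[[[0.3,0,0],[0,0,0]],[[0.3,0,0],[0,0,0]],[[0.3,0,0],[0,0,0]],[[0.3,0,0],[0,0,0]],[[0,0,0],[0,0,0]],[[0,0,0],[0,0,0]]])

```text
time: 7.15
eef_pos: [0.4532, -0.1479, 0.3172]
tcp_rot: [-0.037, -0.706, 0.706, 0.036]
contact_force: [-0.4, -0.5, -0.4]
opening: 0.126
```

```bash
python3 - <<'E'
from h import *
s=get_state();r=R.from_quat(s['tcp_rot']);c=read_camera('wrist');np.savez('m.npz',p=s['eef_pos'],q=s['tcp_rot'],img=c['img'])
m=proj(c,s,[.5272,-.167,.12]);u,v=(int(x) for x in m);print(s['eef_pos'],yaw(r),m,s['time'],r.as_matrix())
x0=max(u-60,0);y0=max(v-45,0);print(x0,y0);cv2.imwrite('pics/w5.png',cv2.resize(c['img'][y0:y0+90,x0:x0+120],None,fx=6.5,fy=6.5,interpolation=cv2.INTER_CUBIC))
E
```

```text
[ 0.4532 -0.1479  0.3172] -1.6747182294716152 [292.2786 111.6694] 7.15 [[-0.9946  0.0016 -0.1037]
 [ 0.1037 -0.0005 -0.9946]
 [-0.0016 -1.      0.0003]]
232 66
```

View pics/w5.png

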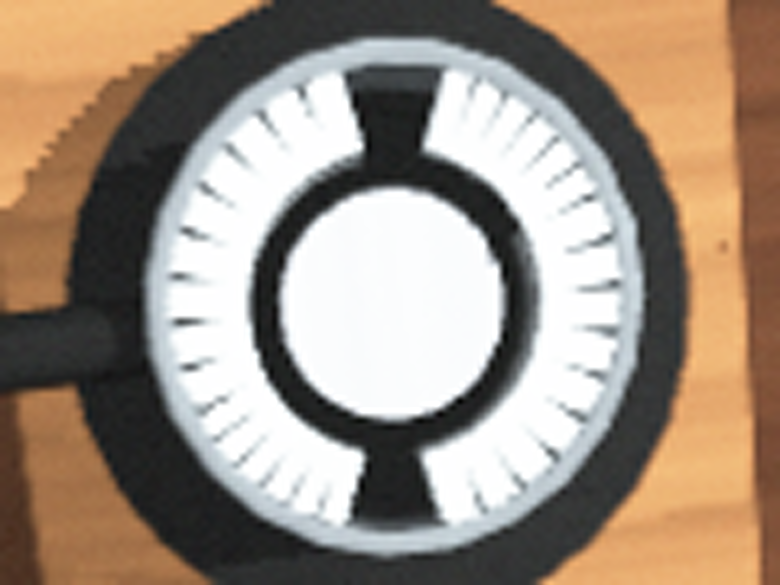

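The mouth is clear. In the crop, the slot's outer corners are at (345,70), (443,72), (345,522) and (440,522), the inner ones at (363,152), (428,152), (362,450) and (420,450), and the bore runs from 252 to 540 horizontally.

```bash
python3 - <<'E'
from h import *
from scipy.optimize import least_squares
c=read_camera('wrist');m=np.load('m.npz');s=dict(eef_pos=m['p'],tcp_rot=m['q'])
P=[(345,70,33.6,5.25),(443,72,33.6,-5.25),(363,152,21.9,5.25),(428,152,21.9,-5.25),(362,450,-21.9,5.25),(420,450,-21.9,-5.25),(345,522,-33.6,5.25),(440,522,-33.6,-5.25)]
B=[(252,300,0,22.5),(540,300,0,-22.5),(165,300,0,34),(622,300,0,-34)]
def f(q,z=.12):
    o=[]
    for u,v,x,y in P+B:
        x,y=x/1e3,y/1e3;ct,st=np.cos(q[2]),np.sin(q[2])
        e=(proj(c,s,[q[0]+ct*x-st*y,q[1]+st*x+ct*y,z])-[232+u/6.5,66+v/6.5])
        o+= [e[0]] if x==0 else list(e)
    return np.array(o)
k=least_squares(f,[.527,-.167,-.1]);print(k.x,abs(k.fun).max());x,y,t=k.x
s=get_state();r=R.from_quat(s['tcp_rot'])
print(s['eef_pos'],delta(s['eef_pos'],r,[x,y,.19],down(t-np.pi/2)))
E
```

```text
[ 0.5262 -0.1672 -0.1001] 2.2418891608318745
[ 0.4542 -0.1486  0.3173] (array([-0.6119,  1.0613,  0.0913]), array([-0.    , -0.0006, -0.0002]))
```

Call:
send_rows(plan=[[[-0.153,0.1,0.023],[0,0,0]],[[-0.153,0.1,0.023],[0,0,0]],[[-0.153,0.1,0.023],[0,0,0]],[[-0.153,0.1,0.023],[0,0,0]],[[0,0.3,0],[0,0,0]],[[0,0.2,0],[0,0,0]],[[0,0.13,0],[0,0,0]],[[0,0,0],[0,0,0]],[[0,0,0],[0,0,0]],[[0,0,0],[0,0,0]]])

```text
time: 8.25
eef_pos: [0.5266, -0.1684, 0.1954]
tcp_rot: [-0.038, -0.706, 0.707, 0.036]
contact_force: [-0.1, 0.2, 0.1]
opening: 0.125
```

```bash
cat > st.py <<'E'
from h import *
import sys
s=get_state();r=R.from_quat(s['tcp_rot']);x,y,t=.5262,-.1672,-.1
print(s['time'],'pos',s['eef_pos'],'capbottom below mouth mm',1e3*(.12-(s['eef_pos'][2]-.0472)),'capyaw',yaw(r)+np.pi/2,'q6',s['qpos'][5])
print('F',s['contact_force'],'M',s['wrist_torque'],'open',s['opening'])
print('to mouth xy (units)',delta(s['eef_pos'],r,[x,y,s['eef_pos'][2]])[0],'tilt',r.as_matrix()[2])
E
python3 st.py; python3 - <<'E'
from h import *
c,s=snap('scene','s2.png',(205,110,295,215),5)
E
```

```text
8.25 pos [ 0.5266 -0.1684  0.1954] capbottom below mouth mm -28.164016695064518 capyaw -0.1052003245691937 q6 1.1829244644837313
F [-0.1394  0.2362  0.0624] M [0.0402 0.0235 0.0274] open 0.1247718745074103
to mouth xy (units) [ 0.0045 -0.     -0.0095] tilt [-0.0033 -1.      0.0013]
```

View pics/s2.png

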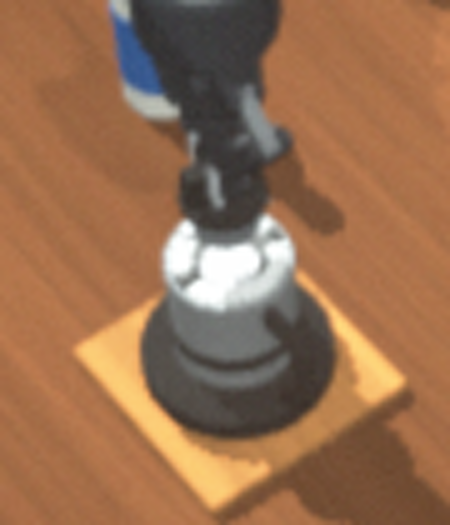

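The cap hangs above the mouth, roughly centred. Descending slowly.

Call:
send_rows(plan=[[[0.002,0.1,-0.005],[0,0,0]],[[0.002,0.1,-0.004],[0,0,0]],[[0,0.03,0],[0,0,0]],[[0,0.017,0],[0,0,0]],[[0,0.017,0],[0,0,0]],[[0,0.01,0],[0,0,0]],[[0,0,0],[0,0,0]],[[0,0,0],[0,0,0]]])

```text
time: 9.1
eef_pos: [0.5254, -0.167, 0.1608]
tcp_rot: [-0.038, -0.706, 0.706, 0.037]
contact_force: [1.9, -1.0, -0.6]
opening: 0.125
```

```bash
python3 st.py
```

```text
9.1 pos [ 0.5254 -0.167   0.1608] capbottom below mouth mm 6.433144231344889 capyaw -0.1054281242435795 q6 1.184452026980224
F [ 1.9208 -0.9879 -0.5524] M [-0.1836 -0.3277  0.0183] open 0.12457921107340592
to mouth xy (units) [-0.0065  0.      0.0009] tilt [-0.0012 -1.      0.0005]
```

Call:
send_rows(plan=[[[-0.006,0.008,0],[0,0,0]],[[0,0.008,0],[0,0,0]],[[0,0.008,0],[0,0,0]],[[0,0,0],[0,0,0]],[[0,0,0],[0,0,0]]])

```text
time: 9.6
eef_pos: [0.5258, -0.1669, 0.1578]
tcp_rot: [-0.037, -0.706, 0.706, 0.037]
contact_force: [0.1, 0.2, 1.4]
opening: 0.128
```

```bash
python3 st.py
```

```text
9.6 pos [ 0.5258 -0.1669  0.1578] capbottom below mouth mm 9.38955308593009 capyaw -0.10529864923817489 q6 1.1849326869237726
F [0.076  0.1655 1.3869] M [-0.1394  0.0663 -0.0227] open 0.12842155176956227
to mouth xy (units) [-0.0039  0.      0.0019] tilt [ 0.0001 -1.      0.0002]
```

The cap is 9.4 mm deep at about 2 N, so the lugs are in the slots (they would stop at 5 mm on the collar). Pushing on against the spring.

Call:
send_rows(plan=[[[-0.002,0.02,0],[0,0,0]],[[0,0.02,0],[0,0,0]],[[0,0.02,0],[0,0,0]],[[0,0.02,0],[0,0,0]],[[0,0,0],[0,0,0]],[[0,0,0],[0,0,0]]])

```text
time: 10.2
eef_pos: [0.526, -0.167, 0.1487]
tcp_rot: [-0.037, -0.706, 0.706, 0.037]
contact_force: [-2.9, 0.1, 7.2]
opening: 0.123
```

```bash
python3 st.py
```

```text
10.2 pos [ 0.526  -0.167   0.1487] capbottom below mouth mm 18.456137732876492 capyaw -0.10520664037955663 q6 1.1850903999347104
F [-2.8895  0.1041  7.1518] M [-0.0289  0.5244 -0.0455] open 0.12343237516610307
to mouth xy (units) [-0.0018 -0.      0.0018] tilt [ 0.0006 -1.      0.0001]
```

Call:
send_rows(plan=[[[0.004,0.012,0],[0,0,0]],[[0,0.01,0],[0,0,0]],[[0,0.01,0],[0,0,0]],[[0,0,0],[0,0,0]],[[0,0,0],[0,0,0]]])

```text
time: 10.7
eef_pos: [0.5259, -0.167, 0.1456]
tcp_rot: [-0.037, -0.706, 0.706, 0.037]
contact_force: [-2.1, 1.6, 9.6]
opening: 0.128
```

```bash
python3 st.py
```

```text
10.7 pos [ 0.5259 -0.167   0.1456] capbottom below mouth mm 21.61413390697417 capyaw -0.10534611942818617 q6 1.1847980026597664
F [-2.0913  1.577   9.5707] M [ 0.1243  0.5451 -0.0185] open 0.12785790880807613
to mouth xy (units) [-0.0023  0.      0.0018] tilt [-0.0006 -1.      0.0001]
```

Call:
send_rows(plan=[[[0.004,0.009,0],[0,0,0]],[[0,0,0],[0,0.01,0]],[[0,0,0],[0,0.01,0]],[[0,0,0],[0,0.01,0]],[[0,0,0],[0,0,0]],[[0,0,0],[0,0,0]]])

```text
time: 11.3
eef_pos: [0.5266, -0.1674, 0.1453]
tcp_rot: [-0.105, -0.699, 0.7, 0.102]
contact_force: [-0.5, -0.5, 8.2]
opening: 0.126
```

```bash
python3 st.py
```

```text
11.3 pos [ 0.5266 -0.1674  0.1453] capbottom below mouth mm 21.896705925325776 capyaw -0.2941718628223391 q6 1.3730857692759832
F [-0.4671 -0.4608  8.162 ] M [-0.0099  0.1783 -0.0734] open 0.12627367711338786
to mouth xy (units) [ 0.0036 -0.     -0.0004] tilt [-0.0043 -1.      0.0003]
```

Low torque and already past the slot play, so the lugs are under the ledge. Continuing the turn.

Call:
send_rows(plan=[[[0,0.002,0],[0,0.011,0]],[[0,0,0],[0,0.011,0]],[[0,0,0],[0,0.011,0]],[[0,0,0],[0,0.011,0]],[[0,0,0],[0,0.011,0]],[[0,0,0],[0,0.011,0]],[[0,0,0],[0,0.011,0]],[[0,0,0],[0,0.011,0]],[[0,0,0],[0,0,0]],[[0,0,0],[0,0,0]]])

```text
time: 12.3
eef_pos: [0.5268, -0.1676, 0.1452]
tcp_rot: [-0.292, -0.645, 0.645, 0.289]
contact_force: [-0.2, 0.7, 9.2]
opening: 0.124
```

```bash
python3 st.py
```

```text
12.3 pos [ 0.5268 -0.1676  0.1452] capbottom below mouth mm 22.014770494812762 capyaw -0.8470714563694965 q6 1.9260162940585293
F [-0.1969  0.7261  9.2184] M [-0.0826  0.1291 -0.0923] open 0.12362509241965448
to mouth xy (units) [ 0.0053 -0.      0.0016] tilt [-0.0044 -1.     -0.002 ]
```

Call:
send_rows(plan=[[[0,0,0],[0,0.008,0]],[[0,0,0],[0,0.008,0]],[[0,0,0],[0,0.003,0]],[[0,0,0],[0,0,0]],[[0,0,0],[0,0,0]]])

```text
time: 12.8
eef_pos: [0.5267, -0.1676, 0.1452]
tcp_rot: [0.33, 0.626, -0.626, -0.327]
contact_force: [0.0, -0.5, 8.7]
opening: 0.124
```

```bash
python3 st.py
```

```text
12.8 pos [ 0.5267 -0.1676  0.1452] capbottom below mouth mm 22.01214016904712 capyaw -0.9663077528628317 q6 2.0452750963638318
F [ 0.0116 -0.4823  8.6618] M [-0.0865  0.1475 -0.0034] open 0.12380770537391358
to mouth xy (units) [ 0.0053 -0.      0.0018] tilt [-0.0042 -1.     -0.0024]
```

Now small steps to feel the stop.

Call:
send_rows(plan=[[[0,0,0],[0,0.003,0]],[[0,0,0],[0,0.003,0]],[[0,0,0],[0,0,0]]])

```text
time: 13.1
eef_pos: [0.5267, -0.1676, 0.1452]
tcp_rot: [0.342, 0.62, -0.62, -0.339]
contact_force: [0.2, 0.4, 8.8]
opening: 0.129
```

```bash
python3 st.py
```

```text
13.1 pos [ 0.5267 -0.1676  0.1452] capbottom below mouth mm 22.046425984462186 capyaw -1.0040631308195698 q6 2.0830907799017155
F [0.237  0.3944 8.8176] M [-0.089   0.1781  0.0156] open 0.1294835714359178
to mouth xy (units) [ 0.0051 -0.      0.0016] tilt [-0.0041 -1.     -0.0024]
```

Call:
send_rows(plan=[[[0,0,0],[0,0.002,0]],[[0,0,0],[0,0.002,0]],[[0,0,0],[0,0,0]]])

```text
time: 13.4
eef_pos: [0.5267, -0.1676, 0.1452]
tcp_rot: [-0.349, -0.616, 0.616, 0.346]
contact_force: [-1.3, 0.1, 9.5]
opening: 0.125
```

```bash
python3 st.py
```

```text
13.4 pos [ 0.5267 -0.1676  0.1452] capbottom below mouth mm 22.049185003912648 capyaw -1.0277478682535097 q6 2.107115109510226
F [-1.3149  0.0544  9.5027] M [-0.0732  0.1859  0.2375] open 0.12500938388235103
to mouth xy (units) [ 0.0051 -0.      0.0014] tilt [-0.0042 -1.     -0.0021]
```

The stop is felt at 0.92 rad (0.24 N m, 9.5 N push). I relieve the twist slightly and let the cap rise 6 mm.

Call:
send_rows(plan=[[[0,0,0],[0,-0.004,0]],[[0,-0.01,0],[0,0,0]],[[0,-0.01,0],[0,0,0]],[[0,-0.01,0],[0,0,0]],[[0,-0.01,0],[0,0,0]],[[0,-0.008,0],[0,0,0]],[[0,0,0],[0,0,0]],[[0,0,0],[0,0,0]]])

```text
time: 14.2
eef_pos: [0.5266, -0.1675, 0.1502]
tcp_rot: [0.342, 0.62, -0.62, -0.338]
contact_force: [0.3, -1.3, 6.5]
opening: 0.129
```

```bash
python3 st.py
```

```text
14.2 pos [ 0.5266 -0.1675  0.1502] capbottom below mouth mm 17.0000464503689 capyaw -1.0038415223487513 q6 2.0827666939852305
F [ 0.3028 -1.3333  6.4965] M [-0.202  -0.0689  0.035 ] open 0.1289315185549305
to mouth xy (units) [ 0.0042 -0.      0.0013] tilt [-0.0041 -1.     -0.0026]
```

Call:
send_rows(plan=[[[0,-0.006,0],[0,0,0]],[[0,-0.006,0],[0,0,0]],[[0,0,0],[0,0,0]],[[0,0,0],[0,0,0]]])

```text
time: 14.6
eef_pos: [0.5265, -0.1675, 0.1511]
tcp_rot: [0.342, 0.62, -0.62, -0.339]
contact_force: [3.8, -1.9, 4.5]
opening: 0.125
```

```bash
python3 st.py
```

```text
14.6 pos [ 0.5265 -0.1675  0.1511] capbottom below mouth mm 16.11757424063512 capyaw -1.0040350223187784 q6 2.0828943979182606
F [ 3.8229 -1.8977  4.5016] M [-0.3471 -0.5949  0.0267] open 0.1246727130312759
to mouth xy (units) [ 0.0032 -0.      0.0007] tilt [-0.0039 -1.     -0.0025]
```

Call:
send_rows(plan=[[[-0.002,-0.004,0],[0,0,0]],[[0,-0.004,0],[0,0,0]],[[0,0,0],[0,0,0]],[[0,0,0],[0,0,0]]])

```text
time: 15.0
eef_pos: [0.5262, -0.1674, 0.1512]
tcp_rot: [0.341, 0.62, -0.62, -0.339]
contact_force: [5.4, -2.0, 3.9]
opening: 0.128
```

```bash
python3 st.py
```

```text
15.0 pos [ 0.5262 -0.1674  0.1512] capbottom below mouth mm 15.974434340512461 capyaw -1.0040474189482338 q6 2.0826368331029617
F [ 5.4397 -2.0345  3.9111] M [-0.3936 -0.9337  0.0692] open 0.12764833382251012
to mouth xy (units) [ 0.0015 -0.     -0.0006] tilt [-0.0028 -1.     -0.0021]
```

Depth is 16.0 mm and the cap no longer rises when commanded further, so it is locked. Releasing and retreating.

Call:
send_rows(plan=[[[0,0,0],[0,0,0]],[[0,0,0],[0,0,0]],[[0,0,0],[0,0,0]],[[0,0,0],[0,0,0]],[[0,0,0],[0,0,0]],[[0,0,0],[0,0,0]],[[0,0,0],[0,0,0]],[[0,0,0],[0,0,0]]], gripper=0.4)

```text
time: 15.8
eef_pos: [0.5252, -0.167, 0.1511]
tcp_rot: [0.34, 0.62, -0.62, -0.34]
contact_force: [-0.2, 0.2, -0.7]
opening: 0.598
```

Call:
send_rows(plan=[[[0,-0.1,0],[0,0,0]],[[0,-0.2,0],[0,0,0]],[[0,-0.3,0],[0,0,0]],[[0.2,-0.3,0],[0,0,0]],[[0.2,-0.3,0],[0,0,0]],[[0.2,-0.2,0],[0,0,0]],[[0,0,0],[0,0,0]],[[0,0,0],[0,0,0]]])

```text
time: 16.6
eef_pos: [0.4867, -0.1062, 0.3201]
tcp_rot: [-0.341, -0.62, 0.62, 0.339]
contact_force: [-0.1, 0.9, -0.8]
opening: 0.603
```

```bash
python3 st.py; python3 - <<'E'
from h import *
c,s=snap('wrist','w6.png',None,1.42)
for p in([.5262,-.1672,.134],[.5262,-.1672,.16]): print(proj(c,s,p)*1.42)
print(s['eef_pos'])
E
```

```text
16.6 pos [ 0.4867 -0.1062  0.3201] capbottom below mouth mm -152.88791567594868 capyaw -1.0031964241196953 q6 2.1553292688411902
F [-0.1345  0.8581 -0.8158] M [0.0383 0.0143 0.0039] open 0.6033652633235109
to mouth xy (units) [-0.6055  0.0015 -0.0047] tilt [-0.0024 -1.     -0.0012]
[397.8523 162.0604]
[397.7971 160.9446]
[ 0.4867 -0.1062  0.3201]
```

View pics/w6.png

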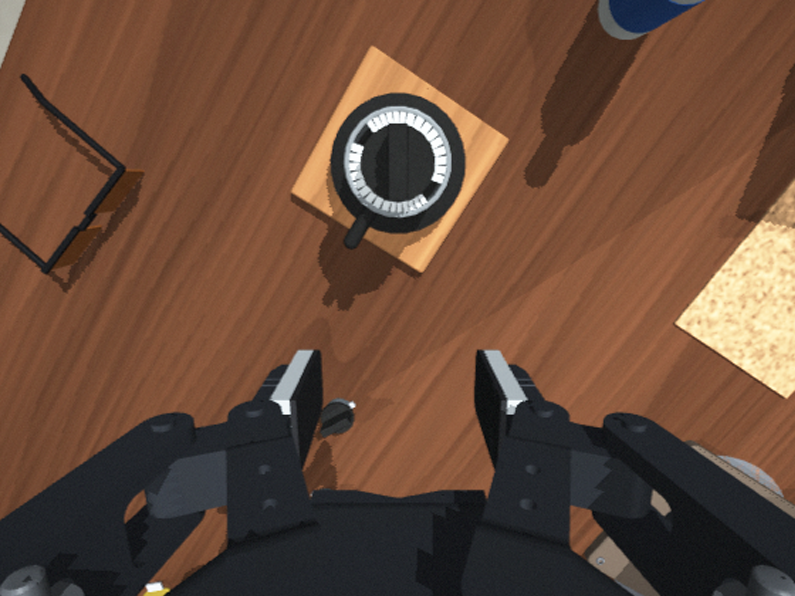

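The cap at (398,162) sits level in the collar, its bar still at the turned angle. The slots at (368,135) and (436,190) are empty, away from the bar line, and nothing else has moved. Handing in.

```bash
python3 -c "from plant import *;print(sign_off())"
```

```text
the job is handed in; nothing more can be done
None
```

The big cap is locked in the lantern's mouth, and I handed the job in at about 17 s of the 67 s allowed.

- **Choosing the cap:** its flange measured about 50 mm, against about 34 mm for the two look-alikes.
- **Insertion:** the lugs dropped into the slots first time, at a slot yaw of about -0.10 rad. I pushed to 22 mm depth with about 10 N.
- **Twist:** I turned clockwise until the stop showed at 0.92 rad, with 0.24 N m of twist on top of 9.5 N of push. That is roughly 19 N in all.
- **Locking:** I backed the twist off slightly, and the cap rose to 16.0 mm, the locked depth. Commanding another 1 mm of lift barely moved it.
- **After letting go:** the wrist picture showed the cap level, its bar still at the turned angle and both slots empty. The can, glasses and tape were never touched. The can and glasses are partly in that last picture, but I did not re-measure their positions.
- **Small disagreements:**
  - A side force of up to about 5.4 N built up during the final rise and vanished on release.
  - The vertical force fell only to 3.9 N before release, not to zero.
  - I did no pull or twist test after letting go.

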